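# Set the shaker's dial to 5 in the filling stand

## Robot

A 7-joint arm with a two-finger parallel gripper is mounted at the origin on the work surface. World frame = base frame: x ahead of the robot, y to its left, z up, the work surface at z = 0. Lengths are in m, angles in rad, forces in N, time in s.
With the tool pointing down it reaches from about 0.425 to 0.95 m from the base axis. Payload 4.7 kg.
Tool frame: the origin (TCP) lies between the finger pads; the fingertips stand 25 mm ahead of it and the grasp point (between the pads) lies 6 mm ahead of it (tcp_to_tips is the distance from the TCP to the fingertips, in m); z points along the fingers, y is the line along which they close (so a half turn about z gives the same grasp; the last joint's range is limited). The gripper opens to 87 mm and grips with 3 to 60 N. Pads are 19 mm wide; open, the fingers measure 117 mm over their backs; the gripper's body (75 mm by 190 mm) begins 51 mm behind the grasp point.
Start: joints at [1.254, 0.469, -0.049, 1.532, 0.024, 1.141, -0.082], TCP at [0.192, -0.647, 0.248] pointing down, gripper open.
Joint ranges: [-2.59, 2.59], [-0.33, 1.99], [-1.39, 1.29], [0.1, 2.45], [-1.04, 4.18], [0.21, 1.99], [-2.66, 2.66]. Speed limits (rad/s): [2.57, 2.57, 3.14, 3.14, 3.14, 3.14, 3.14].

## Interface

Orientations are given as [roll, pitch, yaw] about the fixed x, y, z axes, in that order (R = Rz(yaw) Ry(pitch) Rx(roll)).
In Python, from cell import get_obs, read_camera, camera_info, hand_in, tcp_to_tips gives the robot as it stands. The module is installed in compiled form; this text tells all that it offers.
- The arm moves only by the tool move_arm, never from a script. Its argument "plan" is one flat list of numbers, 7 for each row, row after row: the shift along the world's x, y, z in m, then the turn, a rotation vector about the world's x, y, z in degrees, then the opening, from -1 (shut) to 1 (fully open). A call has exactly 10 rows; each row is the pose to reach, as a shift and turn from the pose commanded when the call began; what a row does not reach only later rows make up. A row lasts 1/10 s, in which the tool goes at most 50 mm and 8.59 degrees, less where a joint would pass 70% of its speed; a pose out of reach is approached as far as the arm can. A call with a gripper value outside its range is refused whole. The fingers move at their own pace and stop on an object; "squeeze" is the grip in N (left out, the last holds). Time passes only in rows, so rows that repeat a pose let the fingers close, or fill a call up. It gives the time, the measured TCP pose, the force, the opening and the grip force at its end, in the units of the state.
- get_obs(): the state, without advancing time (a new reading comes with each control period).
- read_camera(name): name is "scene" or "top" or "wrist"; returns the picture (480x640x3 uint8, red, green, blue); there is no depth.
- camera_info(name): a dict with "intrinsics" (3x3 intrinsics, pixels), "cam_to_world" (4x4, takes a point from camera to world coordinates); the wrist camera has in their place "hand_eye" (4x4, takes a point from camera to tool coordinates, whose origin is the TCP and whose axes are the flange's). Camera axes: x right, y up, looking along -z (the intrinsics and any distortion apply to the point x, -y, -z); pixel columns grow to the right and rows downward; lengths in m; the calibration is good to about 2 mm. A picture is of the moment at which its call begins: read the wrist's pose just before it. camera_info takes no time and is no camera call.
- hand_in(): hands the job in; it is judged then, once.
The state is a dict: "clock": time; "joint_pos": joint angles; "qd": joint speeds; "tau": joint torques, N m; "tcp_pos": TCP position; "eef_rot": TCP orientation; "contact_force": force on the tool from outside, world axes, zero at the start; "torque": the same for the moment, N m; "width": finger opening in m; "gripper_force": force on a finger pad.
Only numpy, scipy, OpenCV 4.12 (cv2) and the standard library are available. Lean on these libraries where they do the work, as an engineer would, in place of code of your own. Each camera call takes 0.05 s, during which the arm holds its last target. There are 200 camera calls.

## Task

Take the acrylic shaker off its sloped teak rest, set it down gently and upright in the steel filling stand, fully home between its side plates, and let go of it. Then, with the shaker held in the stand, turn its black dial cap to 5, so that it clicks in with the five-dot mark at the red arrow, and leave the shaker standing there. Leave the red brush, the blue tin and the green oil bottle where they are.

Things in the scene. Friction and masses are not known exactly. Their poses are not given: they have to be found in the camera images.
- shaker: Empty amber acrylic shaker, 0.3 kg: square body 56 x 56 x 96 mm, round black dial cap on top, 126 mm tall in all. Origin: centre of its underside; z along its axis to the cap; x, y normal to its sides. A red arrow on the white shoulder, in the +x+y corner, points at the cap. It starts lying on the rest, head up and away from the robot, axis 35 degrees above level.
- dial (a joint): Angle of the dial cap on the shaker, rad. Clicks 1 to 6, numbered by dots on the cap's top (odd white, even yellow): number n is at (n - 1) x 0.6283 (1 at 0, 5 at 2.513), hard stops just beyond 1 and 6. Grows as the cap turns counter-clockwise seen from above it. About 0.15 N m takes it over a click; let go, it pulls into the nearest click. It starts at 1, 2 or 3.
- dial_grip (a point): Point on the axis of the black dial cap at half its height (112 mm above the shaker's underside); turns with the cap, z along the shaker's axis. The cap is a ribbed cylinder 52 mm in diameter and 28 mm tall, from 98 to 126 mm above the underside.
- rest: Teak rest, fixed, base 130 x 70 mm, origin at the centre of its underside. Its sloped board (50 mm wide, 100 mm long) rises along +x at 35 degrees; an end plate at its low end, side rails 12 mm high and 60 mm apart along its lowest 40 mm only. The centre of the shaker's underside starts at (-0.061, 0, 0.045) here.
- stand: Filling stand, fixed, steel base 130 x 130 x 10 mm, origin at the centre of its underside. A square keeper round the origin: side plates with inner faces at y = +-31 mm, back plate at x = +33 mm, 52 mm high with flared lips from 40 mm up; front sill at x = -34 mm, 16 mm high. Its floor is at z = 10 mm. The shaker fits in any quarter turn and can then turn only about 7 degrees.
- brush: Red silicone pastry brush, 200 mm long, about 25 mm high, lying along its x; origin under its middle. Leave alone.
- tin: Blue tin, 72 mm across, 100 mm high, origin at the centre of its underside. Leave alone.
- oil: Green glass oil bottle, 60 mm across, 170 mm high, origin at the centre of its underside. Leave alone.
Mind the look-alikes: they are no part of the job. Leave any pink or purple look-alike of the shaker alone.

How it is judged:
By the outcome, as a careful person would: the job done as asked, in the order asked, and still so for the second after the job is handed in, with the robot touching nothing.
It also fails if it takes over 56 s, if anything falls off the work surface, if the arm or the gripper's body presses on something with over 40 N, if the wrist force passes 120 N, or if a joint passes its speed limit or range.

## Working session

There is one attempt and no reset: what is moved stays moved. The work goes in short steps, Python scripts to look and compute and a tool call to move; the robot and the scene stay as the last step left them, time stands still between calls to the robot, and variables do not carry over. Pictures are saved under pics/ and viewed, at most 10 in all, crops included, and the job is handed in when it is done.

Besides the shell and the picture viewer there is one more tool, called after ">>>" as a command line: name --argument value ..., lists and objects as JSON in quotes. move_arm: Moves the arm, as the interface text tells. Its arguments: {"type":"object","properties":{"plan":{"type":"array"},"squeeze":{"type":"number"}},"required":["plan"]}

```bash
mkdir -p pics; ls
cat > h.py <<'E'
import numpy as np, cv2
from cell import *
def snap(n,f):
    im=read_camera(n); cv2.imwrite('pics/'+f,cv2.cvtColor(im,cv2.COLOR_RGB2BGR)); return im
E
python3 - <<'E'
from h import *
for n in ("scene","top"):
    snap(n,n+"0.png"); print(n,camera_info(n))
print(camera_info("wrist")); print(get_obs(), tcp_to_tips)
E
```

```text
pics
scene {'intrinsics': array([[481.08166084,   0.        , 318.93700704],
       [  0.        , 481.08166084, 243.36566062],
       [  0.        ,   0.        ,   1.        ]]), 'cam_to_world': array([[ 0.82593285, -0.48415504,  0.28884049,  0.83566274],
       [ 0.56375698,  0.70600655, -0.42864066, -0.43526468],
       [ 0.00360525,  0.51686424,  0.85605979,  0.94739198],
       [ 0.        ,  0.        ,  0.        ,  1.        ]])}
top {'intrinsics': array([[564.93076232,   0.        , 324.8413554 ],
       [  0.        , 564.93076232, 238.80758926],
       [  0.        ,   0.        ,   1.        ]]), 'cam_to_world': array([[ 0.02504479,  0.99481486, -0.09857059,  0.40986515],
       [-0.99948937,  0.02687504,  0.01728395, -0.00932186],
       [ 0.01984342,  0.09808738,  0.99497995,  1.45212902],
       [ 0.        ,  0.        ,  0.        ,  1.        ]])}
{'intrinsics': array([[363.55597664,   0.        , 323.31639557],
       [  0.        , 363.55597664, 238.84015692],
       [  0.        ,   0.        ,   1.        ]]), 'hand_eye': array([[ 4.39983048e-05,  9.60239734e-0
[... 303 characters left out ...]
{'clock': 0.1, 'joint_pos': array([ 1.25410304,  0.46934115, -0.04861873,  1.53356106,  0.0241484 ,
        1.14099496, -0.08228942]), 'qd': array([ 0.00023584, -0.00070805, -0.00021626, -0.00242776,  0.00129683,
        0.00070183,  0.00106373]), 'tau': array([ 1.26846822e-03, -5.09171855e+01, -8.09360552e-02, -2.36827362e+01,
       -6.15415536e-02,  3.44543753e-02,  6.06879121e-05]), 'tcp_pos': array([ 0.19146737, -0.6467659 ,  0.24662333]), 'eef_rot': array([-3.13987799e+00,  9.23440532e-05,  2.87874085e-01]), 'contact_force': array([ 0.4551928 , -0.03002868, -0.16061038]), 'torque': array([-0.0446981 ,  0.01755177, -0.03856801]), 'gripper_force': 0.0, 'width': 0.08710659538453226} 0.025
```

View pics/scene0.png

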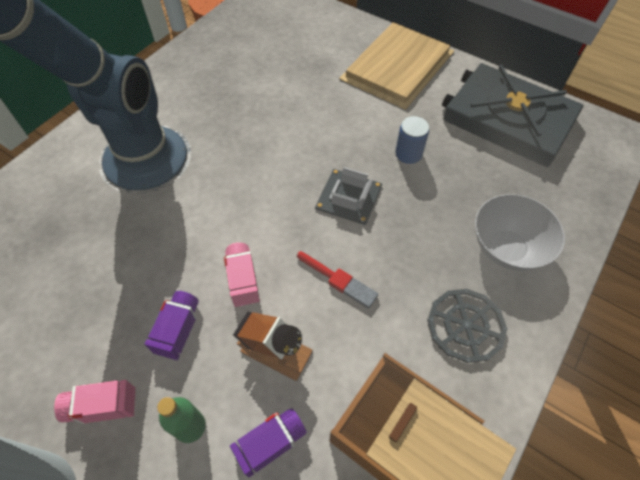

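View pics/top0.png

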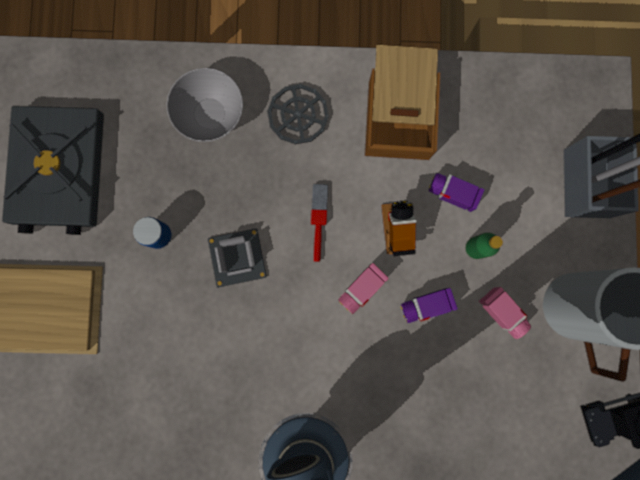

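Candidates: amber shaker with black cap at scene (268,335) / top (402,225) on the teak rest; look-alikes pink at top (362,288), (505,312), purple at top (430,305), (457,190). The amber one on the rest is the one. Close crop:

Run:
```python
from h import *
t=cv2.imread('pics/top0.png'); s=cv2.imread('pics/scene0.png')
def c(im,x,y,w=80,h=60): return cv2.resize(im[y:y+h,x:x+w],(400,300),interpolation=cv2.INTER_CUBIC)
cv2.imwrite('pics/m.png',np.vstack([np.hstack([c(t,362,192),c(t,198,224)]),np.hstack([c(s,232,305,),c(s,310,164)])]))
def ray(n,p):
    ci=camera_info(n);K=ci['intrinsics'];T=ci['cam_to_world']
    d=np.array([(p[0]-K[0,2])/K[0,0],-(p[1]-K[1,2])/K[1,1],-1]);return T[:3,3],T[:3,:3]@d
for p,z in [((402,225),.08),((237,257),.04),((485,245),.1),((152,233),.1),((318,220),.02),((362,288),.03),((430,305),.03),((505,312),.03),((457,190),.03)]:
    o,d=ray('top',p);print(p,(o+d*(z-o[2])/d[2]).round(3))
```

```text
(402, 225) [ 0.585 -0.222  0.08 ]
(237, 257) [0.498 0.184 0.04 ]
(485, 245) [ 0.539 -0.42   0.1  ]
(152, 233) [0.547 0.381 0.1  ]
(318, 220) [ 0.6   -0.016  0.02 ]
(362, 288) [ 0.429 -0.13   0.03 ]
(430, 305) [ 0.391 -0.302  0.03 ]
(505, 312) [ 0.378 -0.491  0.03 ]
(457, 190) [ 0.686 -0.37   0.03 ]
```

View pics/m.png

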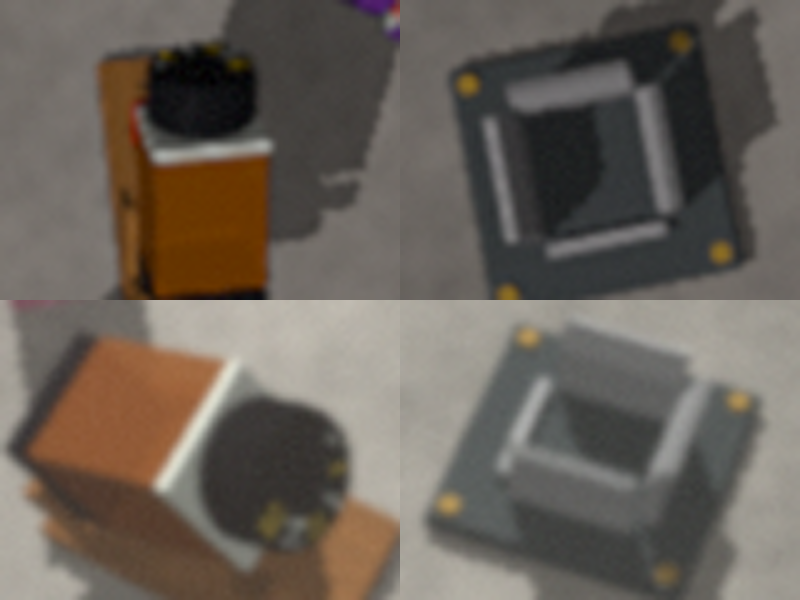

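Both views show the amber shaker (top crop centre (210,170), black cap toward +x; red arrow at its lower +y corner); stand with sill facing the robot, yaw about +10°. Moving the wrist camera above the shaker.

>>> move_arm --plan '[0.05,0.05,0.03,0,0,-4,1,0.09,0.1,0.05,0,0,-8,1,0.13,0.14,0.06,0,0,-12,1,0.17,0.18,0.07,0,0,-12,1,0.2,0.22,0.07,0,0,-12,1,0.24,0.26,0.07,0,0,-12,1,0.27,0.3,0.07,0,0,-12,1,0.31,0.34,0.07,0,0,-12,1,0.34,0.38,0.07,0,0,-12,1,0.37,0.42,0.07,0,0,-12,1]'

```text
clock: 1.1
tcp_pos: [0.5188, -0.2799, 0.3169]
eef_rot: [-3.142, 0.0, 0.078]
contact_force: [0.5, 0.0, -0.7]
width: 0.0871
gripper_force: 0.0
```

```bash
cat >> h.py <<'E'
from scipy.spatial.transform import Rotation as R
import pickle,os
def rec():
    o=get_obs(); L=pickle.load(open('log.pkl','rb')) if os.path.exists('log.pkl') else []
    L.append((o['joint_pos'],o['tcp_pos'],o['eef_rot'])); pickle.dump(L,open('log.pkl','wb')); return o
def tool(o): 
    T=np.eye(4);T[:3,:3]=R.from_euler('xyz',o['eef_rot']).as_matrix();T[:3,3]=o['tcp_pos'];return T
def wsnap(f):
    o=rec();T=tool(o)@camera_info('wrist')['hand_eye']; im=snap('wrist',f); pickle.dump(T,open('pics/'+f+'.pkl','wb')); return o
E
python3 - <<'E'
from h import *
o=wsnap('w1.png');print(o['joint_pos'].round(3),o['tcp_pos'].round(4),o['eef_rot'].round(3),o['clock'])
E
```

```text
[ 0.595  0.288 -0.218  1.644  0.066  1.218 -1.13 ] [ 0.5188 -0.2799  0.3169] [-3.142  0.     0.078] 1.1
```

>>> move_arm --plan '[0,0,0,0,-5,0,1,-0.02,0,-0.02,0,-12,0,1,-0.04,0,-0.02,0,-18,0,1,-0.06,0,-0.02,0,-25,0,1,-0.06,0,-0.02,0,-30,0,1,-0.06,0,-0.02,0,-30,0,1,-0.06,0,-0.02,0,-30,0,1,-0.06,0,-0.02,0,-30,0,1,-0.06,0,-0.02,0,-30,0,1,-0.06,0,-0.02,0,-30,0,1]'

```text
clock: 2.15
tcp_pos: [0.459, -0.2812, 0.2973]
eef_rot: [3.096, -0.522, 0.092]
contact_force: [-0.1, 1.1, 0.3]
width: 0.0869
gripper_force: 0.0
```

Run:
```python
from h import *
o=wsnap('w2.png');print(o['joint_pos'].round(3),o['tcp_pos'].round(4),o['eef_rot'].round(3),o['clock'])
a=cv2.imread('pics/w1.png');b=cv2.imread('pics/w2.png')
f=lambda im:cv2.resize(im[:,120:520],(400,480))
cv2.imwrite('pics/w12.png',np.hstack([f(a),f(b)]))
```

```text
[ 0.875  0.051 -0.253  2.068 -0.487  0.646 -0.529] [ 0.459  -0.2812  0.2973] [ 3.096 -0.522  0.092] 2.15
```

View pics/w12.png

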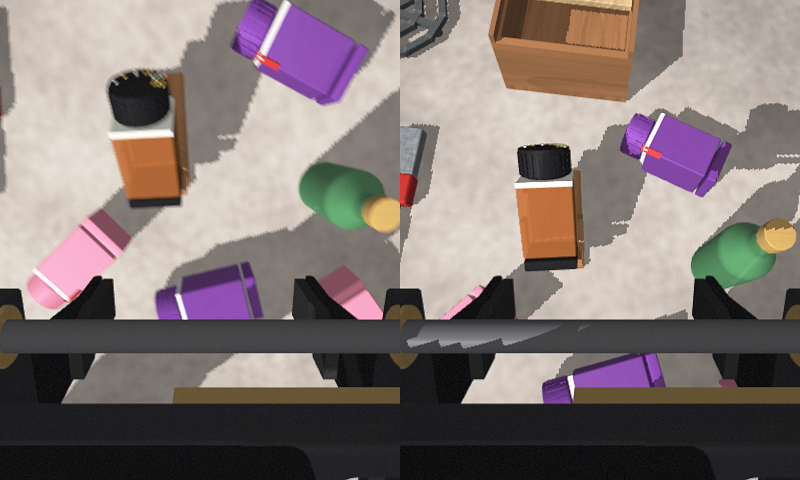

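w1 (left): shaker collar edge at (110..173,135), foot at (130..180,205); w2 (right): collar (515..577,183), foot (525..580,268). Zooming to pick corners well.

Run:
```python
from h import *
a=cv2.imread('pics/w1.png');b=cv2.imread('pics/w2.png')
f=lambda im,x,y:cv2.resize(im[y:y+150,x:x+100],(400,600),interpolation=cv2.INTER_CUBIC)
cv2.imwrite('pics/z12.png',np.hstack([f(a,220,65),f(b,220,135)]))
```

```text
(no output)
```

View pics/z12.png

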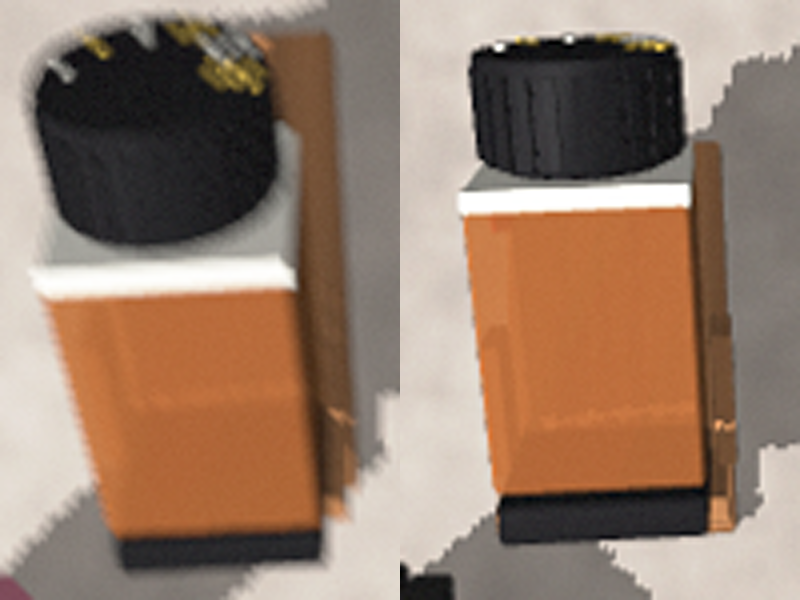

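```bash
cat >> h.py <<'E'
def proj(T,P):
    K=camera_info('wrist')['intrinsics'];c=(np.linalg.inv(T)@np.append(P,1))[:3]
    return np.array([K[0,0]*c[0]/-c[2]+K[0,2],K[1,1]*-c[1]/-c[2]+K[1,2]])
E
python3 - <<'E'
from h import *
from scipy.optimize import least_squares
T1,T2=[pickle.load(open(f'pics/w{i}.png.pkl','rb')) for i in(1,2)]
q=lambda u,v,x,y:np.array([x+u/4-.375,y+v/4-.375])
obs=[]
for T,o,pts in[(T1,(220,65),[(32,272),(293,262),(118,535),(320,530),(122,570),(320,558)]),(T2,(220,135),[(60,193),(291,183),(100,494),(307,487),(104,542),(306,532)])]:
    for i,p in enumerate(pts): obs.append((T,i//2,1 if i%2==0 else -1,q(*p,*o)))
def res(p,full=0):
    x,y,z,ps,b1,b0=p;c,s=np.cos(ps),np.sin(ps);C,S=np.cos(np.radians(35)),np.sin(np.radians(35))
    a=np.array([C*c,C*s,S]);n=np.array([-S*c,-S*s,C]);sd=np.array([-s,c,0]);h=[.097,b1,b0]
    return np.concatenate([proj(T,np.array([x,y,z])+a*h[k]+.028*n+.028*sg*sd)-o for T,k,sg,o in obs])
r=least_squares(res,[.56,-.22,.045,.05,.01,0]);print(r.x.round(4),np.degrees(r.x[3]));print(r.fun.reshape(-1,2).round(1))
E
```

```text
[ 0.5293 -0.228   0.0392  0.126   0.0149  0.002 ] 7.217424819191952
[[ 2.3  0.2]
 [ 0.1 -0.5]
 [-0.7  0.3]
 [ 1.4 -1. ]
 [ 0.6 -0. ]
 [ 2.4  0.5]
 [-0.7 -0.3]
 [-1.1  0.1]
 [-2.   0.8]
 [-0.9  0. ]
 [-1.7 -0.2]
 [-0.  -0.3]]
```

>>> move_arm --plan '[0.03,0.02,-0.01,0,3,0,1,0.05,0.04,-0.03,0,6,1,1,0.07,0.06,-0.05,0,10,2,1,0.08,0.06,-0.06,0,10,2,1,0.08,0.06,-0.06,0,10,2,1,0.08,0.06,-0.06,0,10,2,1,0.08,0.06,-0.06,0,10,2,1,0.08,0.06,-0.06,0,10,2,1,0.08,0.06,-0.06,0,10,2,1,0.08,0.06,-0.06,0,10,2,1]'

```text
clock: 3.2
tcp_pos: [0.5377, -0.2221, 0.2376]
eef_rot: [3.116, -0.349, 0.116]
contact_force: [0.4, 0.5, -0.6]
width: 0.0868
gripper_force: 0.0
```

Run:
```python
from h import *
o=wsnap('w3.png');print(o['joint_pos'].round(3),o['tcp_pos'].round(4),o['eef_rot'].round(3),o['clock'],np.abs(o['qd']).max())
a=cv2.imread('pics/w3.png')
cv2.imwrite('pics/z3.png',cv2.resize(a[0:300,120:520],(800,600),interpolation=cv2.INTER_CUBIC))
```

```text
[ 0.649  0.219 -0.298  1.973 -0.121  0.64  -1.006] [ 0.5377 -0.2221  0.2376] [ 3.116 -0.349  0.116] 3.2 0.005841237622617058
```

View pics/z3.png

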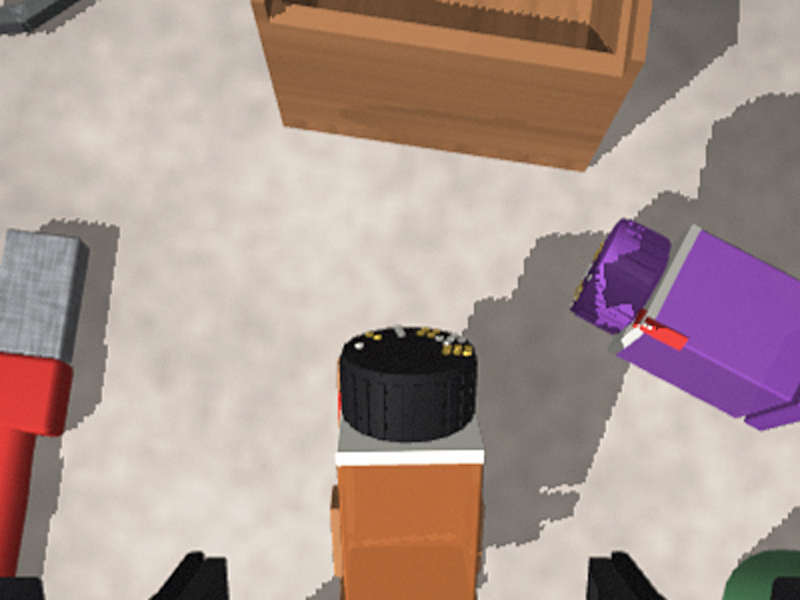

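w3: collar edge at crop (336,455)–(483,451), cap rim (342..477,350), red arrow peeks at (340,405), i.e. lower +y corner; dots run clockwise 1 (358,345), 2 (375,336), 3 (400,330)… so 2 is nearest the arrow. Refit with the two still views.

```bash
cat > fit.py <<'E'
from h import *
from scipy.optimize import least_squares
T2,T3=[pickle.load(open(f'pics/w{i}.png.pkl','rb')) for i in(2,3)]
q=lambda u,v,x,y,k:np.array([x+u/k,y+v/k])-.5+.5/k
obs=[]
for T,o,k,pts in[(T2,(220,135),4,[(60,193),(291,183),(100,494),(307,487),(104,542),(306,532)]),(T3,(120,0),2,[(336,455),(483,451)])]:
    for i,p in enumerate(pts): obs.append((T,i//2,1 if i%2==0 else -1,q(*p,*o,k)))
K=camera_info('wrist')['intrinsics']
def frame(ps,C=np.cos(np.radians(35)),S=np.sin(np.radians(35))):
    c,s=np.cos(ps),np.sin(ps);return np.array([C*c,C*s,S]),np.array([-S*c,-S*s,C]),np.array([-s,c,0])
cap=[(T2,q(70,60,220,135,4)[0],q(285,50,220,135,4)[0]),(T3,q(342,0,120,0,2)[0],q(477,0,120,0,2)[0])]
def res(p):
    x,y,z,ps,b1,b0=p;a,n,sd=frame(ps);h=[.097,b1,b0];P=np.array([x,y,z])
    r=[proj(T,P+a*h[k]+.028*n+.028*sg*sd)-o for T,k,sg,o in obs]
    t=np.linspace(0,2*np.pi,90)
    for T,l,rr in cap:
        u=np.array([proj(T,P+a*.125+.026*(n*np.cos(i)+sd*np.sin(i)))[0] for i in t]);r.append([u.min()-l,u.max()-rr])
    return np.concatenate(r)
r=least_squares(res,[.56,-.22,.045,.05,.01,0]);print(r.x.round(4),np.degrees(r.x[3]));print(r.fun.reshape(-1,2).round(1))
a,n,sd=frame(r.x[3]);print('grasp',r.x[:3]+a*.078)
E
python3 fit.py
```

```text
Traceback (most recent call last):
  File "fit.py", line 19, in <module>
    r=least_squares(res,[.56,-.22,.045,.05,.01,0]);print(r.x.round(4),np.degrees(r.x[3]));print(r.fun.reshape(-1,2).round(1))
  File "fit.py", line 17, in res
    u=np.array([proj(T,P+a*.125+.026*(n*np.cos(i)+sd*np.sin(i)))[0] for i in t]);r.append([u.min()-l,u.max()-rr])
                ~~~~^^^^^^^^^^^^^^^^^^^^^^^^^^^^^^^^^^^^^^^^^^^^
  File "h.py", line 15, in proj
    K=camera_info('wrist')['intrinsics'];c=(np.linalg.inv(T)@np.append(P,1))[:3]
      ~~~~~~~~~~~^^^^^^^^^
ValueError: time passes only in moves, steps and waits
```

```bash
sed -i "s/    K=camera_info('wrist')\['intrinsics'\];c=/    c=/; s/^def proj/K=np.array([[363.55597664,0,323.31639557],[0,363.55597664,238.84015692],[0,0,1]])\ndef proj/" h.py; sed -i '/^K=camera/d' fit.py; python3 fit.py
```

```text
[ 0.5276 -0.2295  0.0418  0.1268  0.0168  0.0032] 7.264979803564724
[[ 0.1  0.4]
 [ 0.2  0.8]
 [-1.3  0.5]
 [ 0.3 -0.3]
 [-1.   0.1]
 [ 1.2 -0. ]
 [ 0.3 -0.9]
 [ 1.3 -0.1]
 [ 0.7 -1.4]
 [-0.1 -0.6]]
grasp [ 0.59101537 -0.22146981  0.08656414]
```

```bash
cat > kin.py <<'E'
from h import *
from scipy.optimize import least_squares
import itertools
L=[(np.array([1.25410304,0.46934115,-0.04861873,1.53356106,0.0241484,1.14099496,-0.08228942]),np.array([0.19146737,-0.6467659,0.24662333]),np.array([-3.13987799,9.23e-05,0.287874085]))]+pickle.load(open('log.pkl','rb'))
E_=lambda ax,a:R.from_euler(ax,a).as_matrix()
def fk(q,s,p,b):
    d1,a1,d3,a3,d5,a5,d7,a7=p
    M=E_('z',s[0]*q[0]);t=np.array([0,0,d1])+M@[a1,0,0]
    M=M@E_('y',q[1])@E_('z',s[1]*q[2]);t=t+M@[a3,0,d3]
    M=M@E_('y',q[3])@E_('z',s[2]*q[4]);t=t+M@[a5,0,d5]
    M=M@E_('y',q[5])@E_('z',s[3]*q[6]+b);t=t+M@[0,0,d7]
    M0=M@E_('z',-(s[3]*q[6]+b));t=t+M0@[a7,0,0]
    return M,t
def fit():
    best=None
    for s in itertools.product((1,-1),repeat=4):
        def ro(b):return np.concatenate([(R.from_euler('xyz',e)*R.from_matrix(fk(q,s,[0]*8,b[0])[0]).inv()).as_rotvec() for q,p,e in L])
        for b0 in(0,1.57,3.14,-1.57):
            r=least_squares(ro,[b0])
            if best is None or r.cost<best[0]:best=(r.cost,s,r.x[0])
    c,s,b=best
    r=least_squares(lambda p:np.concatenate([np.concatenate([fk(q,s,p,b)[1]-t for q,t,e in L]),1e-4*p]),[.3,0,.3,0,.3,0,.25,0])
    return s,b,r.x,c,r.fun
if __name__=='__main__':
    s,b,p,c,f=fit();print(s,b,c,p.round(4),np.abs(f).max())
    # IK feasibility at stand: tool pitch e below level, yaw w
    lo=np.array([-2.59,-.33,-1.39,.1,-1.04,.21,-2.66]);hi=np.array([2.59,1.99,1.29,2.45,4.18,1.99,2.66])
    def ik(pos,Rm,q0):
        g=lambda q:np.concatenate([(fk(q,s,p,b)[1]-pos)*10,(R.from_matrix(Rm)*R.from_matrix(fk(q,s,p,b)[0]).inv()).as_rotvec()])
        r=least_squares(g,np.clip(q0,lo+.01,hi-.01),bounds=(lo,hi));return r
    rng=np.random.default_rng(0)
    for yaw in(11,-79,101):
      for dn in (15,25,35,45):
        w=np.radians(yaw);d=np.radians(dn);f=np.array([np.cos(w),np.sin(w),0])
        z=f*np.cos(d)-np.array([0,0,np.sin(d)]);y=np.cross([0,0,1.],f)*-1  # x up
        x=np.cross(y,z)
        if x[2]<0:x,y=-x,-y
        Rm=np.stack([x,y,z],1);pos=np.array([.498,.184,.12])-.006*z
        rs=[ik(pos,Rm,lo+(hi-lo)*rng.random(7)) for _ in range(8)]+[ik(pos,Rm,L[-1][0])]
        m=min(rs,key=lambda r:r.cost);print(yaw,dn,m.cost.round(6),rs[-1].cost.round(5),m.x.round(2))
E
python3 kin.py
```

```text
(-1, -1, -1, -1) 1.5707963280058799 7.973913654559671e-16 [ 0.1269  0.165   0.5492  0.047   0.3286 -0.0128  0.2226  0.0858] 0.03126617122844119
11 15 0.45397 0.45397 [-0.72  0.28  0.54  2.29 -0.04  0.21 -1.65]
11 25 0.307404 0.3074 [-0.66  0.28  0.46  2.3  -0.04  0.21 -1.64]
11 35 0.189208 0.18921 [-0.61  0.27  0.39  2.31 -0.03  0.21 -1.63]
11 45 0.099573 0.09957 [-0.57  0.27  0.32  2.32 -0.03  0.21 -1.64]
-79 15 0.0 0.13153 [-0.64  0.93 -0.23  2.31  1.02  1.42  1.39]
-79 25 0.0 0.073 [-0.39  1.   -0.84  2.33  0.91  1.67  1.13]
-79 35 0.0 0.03141 [-0.39  0.88 -0.78  2.3   0.95  1.48  1.29]
-79 45 0.0 0.00709 [-1.    0.76  0.82  2.07  0.42  0.64  2.66]
101 15 0.000243 0.00024 [ 0.56  1.31 -1.39  2.17 -0.24  0.21  0.17]
101 25 0.0 0.0 [ 0.54  1.12 -1.19  2.24 -0.75  0.21  0.69]
101 35 0.0 0.0 [ 0.5   0.98 -1.37  2.16  0.21  0.27 -0.5 ]
101 45 0.0 0.0 [ 0.4   0.77 -0.98  2.19 -0.49  0.34  0.28]
```

```bash
cat > rot.py <<'E'
from h import *
def target(yaw,down):  # tool z down by 'down' deg, heading yaw; tool x 'up/forward'
    w,d=np.radians([yaw,down]);f=np.array([np.cos(w),np.sin(w),0]);z=f*np.cos(d)-np.array([0,0,np.sin(d)])
    y=np.cross(f,[0,0,1.]);return np.stack([np.cross(y,z),y,z],1)
def rv(o,yaw,down): 
    return np.degrees((R.from_matrix(target(yaw,down))*R.from_matrix(tool(o)[:3,:3]).inv()).as_rotvec()).round(2)
E
python3 - <<'E'
from rot import *
o=get_obs();print(tool(o).round(3));print(target(7.26,80).round(3),rv(o,7.26,80))
E
```

```text
[[ 0.933  0.107  0.342  0.538]
 [ 0.109 -0.994  0.014 -0.222]
 [ 0.342  0.024 -0.939  0.238]
 [ 0.     0.     0.     1.   ]]
[[ 0.977  0.126  0.172]
 [ 0.124 -0.992  0.022]
 [ 0.174  0.    -0.985]] [ 0.21 10.08  0.96]
```

>>> move_arm --plan '[0.01,0,-0.02,0,3,0.3,1,0.02,0,-0.04,0.1,6,0.6,1,0.03,-0.001,-0.06,0.2,10,1,1,0.042,-0.001,-0.074,0.2,10,1,1,0.042,-0.001,-0.074,0.2,10,1,1,0.042,-0.001,-0.074,0.2,10,1,1,0.042,-0.001,-0.074,0.2,10,1,1,0.042,-0.001,-0.074,0.2,10,1,1,0.042,-0.001,-0.074,0.2,10,1,1,0.042,-0.001,-0.074,0.2,10,1,1]'

```text
clock: 4.25
tcp_pos: [0.5798, -0.2228, 0.1638]
eef_rot: [3.141, -0.176, 0.128]
contact_force: [-0.5, -0.7, -1.0]
width: 0.0871
gripper_force: 0.0
```

```bash
cat > kin2.py <<'E'
from h import *
from scipy.optimize import least_squares
s=(-1,-1,-1,-1);b=np.pi/2
L=[(np.array([1.25410304,0.46934115,-0.04861873,1.53356106,0.0241484,1.14099496,-0.08228942]),np.array([0.19146737,-0.6467659,0.24662333]),np.array([-3.13987799,9.23e-05,0.287874085]))]+pickle.load(open('log.pkl','rb'))
E_=lambda ax,a:R.from_euler(ax,a).as_matrix()
def fk(q,p):
    M=E_('z',-q[0]);t=M@[p[0],p[1],0]+[0,0,p[2]]
    M=M@E_('y',q[1])@E_('z',-q[2]);t=t+M@p[3:6]
    M=M@E_('y',q[3])@E_('z',-q[4]);t=t+M@p[6:9]
    M=M@E_('y',q[5]);t=t+M@[p[9],0,p[10]]
    return M@E_('z',-q[6]+b),t
p0=np.array([0,0,.33,0,0,.35,0,0,.35,.08,.3])
def fit(w=1e-3):
    r=least_squares(lambda p:np.concatenate([np.concatenate([fk(q,p)[1]-t for q,t,e in L]),w*(p-p0)]),p0)
    return r.x,r.fun
p,f=fit()
lo=np.array([-2.59,-.33,-1.39,.1,-1.04,.21,-2.66]);hi=np.array([2.59,1.99,1.29,2.45,4.18,1.99,2.66])
def ik(pos,Rm,q0):
    g=lambda q:np.concatenate([(fk(q,p)[1]-pos)*10,(R.from_matrix(Rm)*R.from_matrix(fk(q,p)[0]).inv()).as_rotvec()])
    return least_squares(g,np.clip(q0,lo+.01,hi-.01),bounds=(lo,hi))
E
python3 - <<'E'
from h import *; o=rec(); print(o['tcp_pos'].round(4),o['eef_rot'].round(3),o['joint_pos'].round(3),o['contact_force'].round(1))
import kin2
from rot import rv
print(kin2.p.round(4),np.abs(kin2.f).max(), rv(o,7.26,80))
for w in(1e-4,1e-2): x,f=kin2.fit(w);print(x.round(3),np.abs(f[:-11]).max())
E
```

```text
[ 0.5798 -0.2228  0.1638] [ 3.141 -0.176  0.128] [ 0.52   0.415 -0.239  1.852  0.033  0.725 -1.157] [-0.5 -0.7 -1. ]
[ 0.000e+00 -2.640e-02  2.377e-01  0.000e+00 -1.540e-02  5.542e-01
 -0.000e+00 -4.000e-04  4.668e-01  0.000e+00  2.897e-01] 0.00020416214395675082 [ 0.    0.1  -0.05]
[ 0.    -0.026  0.238  0.    -0.015  0.554 -0.    -0.     0.467  0.
  0.29 ] 1.063570190251717e-08
[ 0.    -0.027  0.238  0.001 -0.014  0.553 -0.    -0.001  0.466  0.001
  0.289] 9.530095965334939e-05
```

```bash
cat > feas.py <<'E'
from kin2 import *
from rot import target
def path(q,pos,Rm,n=30):
    M0,t0=fk(q,p);rvv=(R.from_matrix(Rm)*R.from_matrix(M0).inv()).as_rotvec();e=0;qs=[q]
    for i in range(1,n+1):
        k=i/n;r=R.from_rotvec(rvv*k).as_matrix()@M0;t=t0+(pos-t0)*k
        g=lambda x:np.concatenate([(fk(x,p)[1]-t)*20,2*(R.from_matrix(r)*R.from_matrix(fk(x,p)[0]).inv()).as_rotvec(),.02*(x-qs[-1])])
        s_=least_squares(g,np.clip(qs[-1],lo+1e-3,hi-1e-3),bounds=(lo,hi),max_nfev=30);qs.append(s_.x);e=max(e,np.abs(s_.fun[:6]).max())
    return qs,e
if __name__=='__main__':
    q=L[-1][0]
    for yaw in(11,-79,101):
      for dn in(15,25,35,45,55):
        Rm=target(yaw,dn)
        pos=np.array([.498,.184,.10])-.006*Rm[:,2]
        up=pos+[0,0,.13]
        q1,e1=path(q,up,Rm);q2,e2=path(q1[-1],pos,Rm,10)
        print(yaw,dn,'err',round(e1,4),round(e2,4),q1[-1].round(2),q2[-1].round(2))
E
python3 feas.py
```

```text
11 15 err 1.2911 1.1883 [-1.58  0.02  1.29  2.36 -1.04  0.21 -0.56] [-1.71  0.92  1.29  2.33 -1.04  0.21 -1.42]
11 25 err 0.9775 0.9521 [-1.58  0.04  1.29  2.36 -1.04  0.21 -0.59] [-1.7   0.84  1.29  2.34 -1.04  0.21 -1.31]
11 35 err 0.6584 0.8269 [-1.58  0.05  1.29  2.36 -1.04  0.21 -0.62] [-1.54  0.61  1.17  2.34 -1.04  0.21 -1.06]
11 45 err 0.2374 0.6475 [-1.2  -0.    0.69  2.35  0.87  0.21 -2.66] [-0.67  0.29  0.15  2.3   0.8   0.21 -2.66]
11 55 err 0.0002 0.3342 [-0.22  0.06 -0.34  2.27  0.76  0.32 -2.59] [-0.54  0.3   0.02  2.29  0.81  0.21 -2.66]
-79 15 err 1.4196 1.1907 [-1.52  1.11  1.29  1.74  0.05  1.35 -2.66] [-1.58  1.31  1.29  1.87 -0.24  1.07 -2.66]
-79 25 err 1.2704 0.9468 [-1.5   1.01  1.29  1.74 -0.03  1.34 -2.66] [-1.55  1.19  1.29  1.91 -0.33  1.01 -2.66]
-79 35 err 1.0875 0.6822 [-1.47  0.91  1.29  1.75 -0.12  1.32 -2.66] [-1.52  1.09  1.29  1.95 -0.43  0.96 -2.66]
-79 45 err 0.8798 0.491 [-1.44  0.82  1.29  1.78 -0.21  1.29 -2.66] [-1.5   1.01  1.29  1.98 -0.52  0.93 -2.66]
-79 55 err 0.662 0.3785 [-1.42  0.73  1.29  1.81 -0.31  1.26 -2.66] [-1.46  0.95  1.29  2.01 -0.6   0.92 -2.66]
101 15 err 0.0 0.0 [ 0.91  1.01 -1.22  1.94 -0.5   0.91  0.41] [ 0.85  1.2  -1.09  1.94 -0.4   0.81  0.54]
101 25 err 0.0 0.0 [ 0.88  0.86 -1.18  1.93 -0.46  0.9   0.34] [ 0.81  1.06 -1.06  1.96 -0.37  0.76  0.46]
101 35 err 0.0 0.0 [ 0.83  0.72 -1.14  1.93 -0.41  0.9   0.26] [ 0.74  0.92 -1.02  1.98 -0.32  0.71  0.37]
101 45 err 0.0 0.0 [ 0.75  0.6  -1.07  1.92 -0.34  0.91  0.17] [ 0.66  0.79 -0.96  2.   -0.26  0.68  0.25]
101 55 err 0.0 0.0 [ 0.65  0.49 -1.    1.91 -0.26  0.91  0.07] [ 0.55  0.68 -0.89  2.   -0.16  0.66  0.11]
```

Kinematics fit exactly; placing with the tool heading 101° and 25° below level is reachable. Descend and grasp the body.

>>> move_arm --plan '[0.002,0,-0.014,0,0,0,1,0.005,0.001,-0.028,0,0,0,1,0.008,0.001,-0.045,0,0,0,1,0.01,0.0015,-0.058,0,0,0,1,0.012,0.0015,-0.0685,0,0,0,1,0.012,0.0015,-0.0685,0,0,0,1,0.012,0.0015,-0.0685,0,0,0,0.2,0.012,0.0015,-0.0685,0,0,0,-0.2,0.012,0.0015,-0.0685,0,0,0,-0.4,0.012,0.0015,-0.0685,0,0,0,-0.4]' --squeeze 20

```text
clock: 5.25
tcp_pos: [0.5922, -0.2213, 0.0954]
eef_rot: [3.141, -0.176, 0.128]
contact_force: [-0.3, -0.6, 0.2]
width: 0.063
gripper_force: 0.0
```

>>> move_arm --plan '[0,0,0,0,0,0,-0.6,0,0,0,0,0,0,-0.6,0,0,0,0,0,0,-0.6,0,0,0,0,0,0,-0.6,-0.003,0,0.008,0,0,0,-0.6,-0.008,-0.001,0.02,0,0,0,-0.6,-0.015,-0.002,0.035,0,0,0,-0.6,-0.02,-0.003,0.055,0,0,0,-0.6,-0.02,-0.003,0.08,0,0,0,-0.6,-0.02,-0.003,0.1,0,0,0,-0.6]'

```text
clock: 6.25
tcp_pos: [0.5713, -0.2248, 0.197]
eef_rot: [3.141, -0.176, 0.127]
contact_force: [0.8, 0.7, -2.2]
width: 0.0559
gripper_force: 20.0
```

Run:
```python
from h import *
o=rec();print(o['contact_force'].round(2),o['torque'].round(3),o['width'],o['gripper_force'],o['tcp_pos'].round(4),o['eef_rot'].round(3))
from rot import rv
# stand: top/scene triangulation of 4 brass bolts (pixels in crops, scale 5)
def ray(ci,p):
    K=ci['intrinsics'];T=ci['cam_to_world'];d=T[:3,:3]@np.array([(p[0]-K[0,2])/K[0,0],-(p[1]-K[1,2])/K[1,1],-1]);return T[:3,3],d/np.linalg.norm(d)
ct,cs=camera_info('top'),camera_info('scene')
q=lambda u,v,x,y:(x+u/5-.4,y+v/5-.4)
top=[(468-400,84),(681-400,41),(721-400,253),(508-400,293)]   # +x+y, +x-y, -x-y, -x+y
sc=[(738-400,400-300),(664-400,574-300),(449-400,503-300),(528-400,337-300)]
P=[]
for a,b in zip(top,sc):
    o1,d1=ray(ct,q(*a,198,224));o2,d2=ray(cs,q(*b,310,164))
    A=np.stack([d1,-d2],1);k=np.linalg.lstsq(A,o2-o1,rcond=None)[0];x=(o1+d1*k[0]+o2+d2*k[1])/2;P.append(x);print(x.round(4),np.linalg.norm(o1+d1*k[0]-o2-d2*k[1]).round(4))
P=np.array(P);c=P.mean(0);e=P[0]-P[3]+P[1]-P[2];f=P[0]-P[1]+P[3]-P[2];print(c,np.degrees(np.arctan2(e[1],e[0])),np.degrees(np.arctan2(-f[0],f[1])))
```

```text
[ 0.77  0.68 -2.2 ] [-0.074  0.217 -0.022] 0.055851049135044864 19.984607742080698 [ 0.5713 -0.2248  0.197 ] [ 3.141 -0.176  0.127]
[0.541  0.2557 0.0116] 0.0008
[0.5655 0.1478 0.0114] 0.0004
[0.4584 0.1241 0.011 ] 0.0014
[0.4348 0.2303 0.0124] 0.0003
[0.49993367 0.18949413 0.01158562] 12.967235563021747 12.691710520101031
```

Stand centre (0.500, 0.1895), base top z 0.0116 (10 mm expected), yaw 12.8°; bolts 109 mm apart – consistent. Compute the carry.

Run:
```python
from feas import *
from rot import *
o=get_obs();q=o['joint_pos'];T=tool(o);Rm=target(102.8,25)
r=rv(o,102.8,25);print(r,np.linalg.norm(r))
pos=np.array([.5012,.1842,.21])
qs,e=path(q,pos,Rm,20);qs=np.array(qs);print(e,qs[-1].round(2),np.abs(np.diff(qs,axis=0)).max(0).round(3))
aT=T[:3,:3].T@np.array([.8126,.1036,.5736]);print((R.from_matrix(Rm).as_matrix()@aT).round(3))
for k in np.linspace(0,1,6): 
    M=R.from_rotvec(np.radians(r)*k).as_matrix();a=M@[.8126,.1036,.5736];print(k,(a).round(2),'bottom z rel grasp',(-.08*a[2]-.028*np.hypot(a[0],a[1])).round(3))
down,e=path(qs[-1],pos-[0,0,.12],Rm,10);print(e,down[-1].round(2))
```

```text
[ 50.27 -35.09  87.42] 106.77376737757265
4.709260142948406e-05 [ 0.82  0.86 -1.11  1.92 -0.49  0.92  0.41] [0.048 0.044 0.059 0.026 0.067 0.019 0.114]
[0.    0.002 1.   ]
0.0 [0.81 0.1  0.57] bottom z rel grasp -0.069
0.2 [0.68 0.22 0.7 ] bottom z rel grasp -0.076
0.4 [0.51 0.27 0.81] bottom z rel grasp -0.081
0.6000000000000001 [0.33 0.25 0.91] bottom z rel grasp -0.084
0.8 [0.15 0.15 0.98] bottom z rel grasp -0.084
1.0 [0. 0. 1.] bottom z rel grasp -0.08
2.7180196462421874e-06 [ 0.75  1.05 -1.    1.94 -0.41  0.79  0.52]
```

>>> move_arm --plan '[-0.002,0.012,0.005,1.5,-1.1,2.6,-0.6,-0.006,0.033,0.012,4.0,-2.8,7.0,-0.6,-0.01,0.057,0.02,7.0,-4.9,12.2,-0.6,-0.014,0.082,0.02,10.1,-7.0,17.5,-0.6,-0.019,0.11,0.02,13.6,-9.5,23.6,-0.6,-0.024,0.139,0.02,17.1,-11.9,29.7,-0.6,-0.029,0.168,0.02,20.6,-14.4,35.8,-0.6,-0.034,0.196,0.02,24.1,-16.8,42.0,-0.6,-0.039,0.225,0.02,27.7,-19.3,48.1,-0.6,-0.043,0.254,0.02,31.2,-21.8,54.2,-0.6]'

```text
clock: 7.25
tcp_pos: [0.5283, 0.0293, 0.2152]
eef_rot: [-2.865, -0.767, 0.98]
contact_force: [0.2, 0.5, -2.7]
width: 0.0558
gripper_force: 20.0
```

Run:
```python
from rot import *
o=rec();print(o['joint_pos'].round(2),o['tcp_pos'].round(4),rv(o,102.8,25),o['width'],(np.array([.5012,.1842,.21])-o['tcp_pos']).round(4))
```

```text
[ 0.93  0.51 -0.86  1.99 -0.59  0.85  0.07] [0.5283 0.0293 0.2152] [ 19.11 -13.1   33.02] 0.05579395879823645 [-0.0271  0.1549 -0.0052]
```

>>> move_arm --plan '[-0.005,0.028,0,3.5,-2.4,6.1,-0.6,-0.01,0.056,-0.002,7.0,-4.8,12.1,-0.6,-0.014,0.084,-0.003,10.5,-7.2,18.1,-0.6,-0.018,0.105,-0.004,13.5,-9.3,23.3,-0.6,-0.022,0.125,-0.005,16,-11,27.7,-0.6,-0.025,0.143,-0.005,17.8,-12.3,30.7,-0.6,-0.027,0.155,-0.005,19.1,-13.1,33,-0.6,-0.027,0.155,-0.005,19.1,-13.1,33,-0.6,-0.027,0.155,-0.005,19.1,-13.1,33,-0.6,-0.027,0.155,-0.005,19.1,-13.1,33,-0.6]'

```text
clock: 8.25
tcp_pos: [0.5024, 0.1838, 0.2096]
eef_rot: [-3.132, -1.132, 1.782]
contact_force: [-0.2, 0.5, -2.1]
width: 0.0559
gripper_force: 20.0
```

Run:
```python
from rot import *
o=wsnap('w4.png');print(o['tcp_pos'].round(4),rv(o,102.8,25),o['width'])
s=snap('scene','s4.png');t=snap('top','t4.png')
a=cv2.imread('pics/w4.png');s=s[:,:,::-1];t=t[:,:,::-1]
z=lambda im,x,y:cv2.resize(im[y:y+120,x:x+160],(400,300),interpolation=cv2.INTER_CUBIC)
cv2.imwrite('pics/m4.png',np.hstack([cv2.resize(a[:,120:520],(400,480))[:,:],np.vstack([z(s,270,80),z(t,160,190)])[:480]]) if 0 else np.hstack([np.vstack([a[:,120:520],np.zeros((120,400,3),np.uint8)]),np.vstack([z(s,270,80),z(t,160,190)])]))
```

```text
[0.5024 0.1838 0.2096] [ 0.18 -0.2   0.2 ] 0.055852902815164585
```

View pics/m4.png

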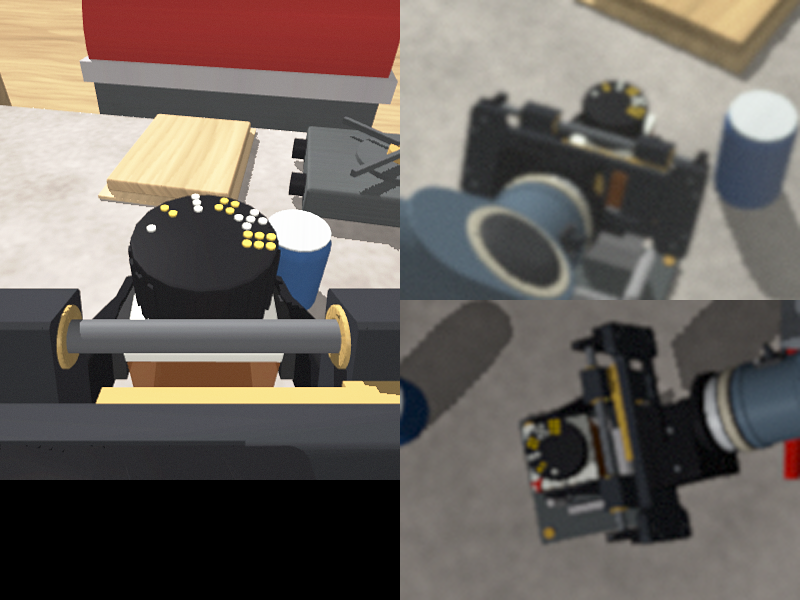

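w4 shows the shaker held upright, cap rim ellipse x 130..280, y 193..292, collar lower edge y≈361; dot group 2 at (169,211) faces the arrow corner. Solve its place in the hand.

Run:
```python
from rot import *
from scipy.optimize import least_squares
T=pickle.load(open('pics/w4.png.pkl','rb'));o=get_obs();To=tool(o);g=To[:3,3]+.006*To[:3,2]
w=np.radians(102.8);f=np.array([np.cos(w),np.sin(w),0]);y=np.array([f[1],-f[0],0])
im=cv2.imread('pics/w4.png')
def feat(p):
    d,l,h,t=p # forward, lateral offset of grasp-level axis point, height of g above underside, tilt fwd
    a=np.array([0,0,1])*np.cos(t)+f*np.sin(t);n=f*np.cos(t)-np.array([0,0,1])*np.sin(t)
    B=g+d*f+l*y-h*a
    c=np.array([proj(T,B+a*.126+.026*(n*np.cos(i)+y*np.sin(i))) for i in np.linspace(0,2*np.pi,180)])
    e=proj(T,B+a*.092-.028*n)
    return np.array([c[:,0].min(),c[:,0].max(),c[:,1].min(),c[:,1].max(),e[1]])
ob=np.array([250,400,193.5,291.5,361])
for t in(-.05,0,.05):
    r=least_squares(lambda p:feat([*p,t])-ob,[0,0,.08]);print(t,r.x.round(4),r.fun.round(1))
r=least_squares(lambda p:feat(p)-ob,[0,0,.08,0]);print(r.x.round(4),r.fun.round(1),g.round(4))
```

```text
-0.05 [0.0008 0.0007 0.0801] [ 0.1 -0.1 -2.3  4.5 -3.3]
0 [-0.0017  0.0007  0.0797] [-0.3  0.3 -0.3  1.2 -1.1]
0.05 [-0.0042  0.0007  0.0793] [-0.6  0.6  1.9 -2.1  0.9]
[-0.0026  0.0007  0.0796  0.017 ] [-0.4  0.4  0.4  0.1 -0.4] [0.501  0.1894 0.2071]
```

>>> move_arm --plan '[-0.0013,0.0016,-0.01,0,0,0,-0.6,-0.0013,0.0016,-0.025,0,0,0,-0.6,-0.0013,0.0016,-0.04,0,0,0,-0.6,-0.0013,0.0016,-0.055,0,0,0,-0.6,-0.0013,0.0016,-0.065,0,0,0,-0.6,-0.0013,0.0016,-0.072,0,0,0,-0.6,-0.0013,0.0016,-0.078,0,0,0,-0.6,-0.0013,0.0016,-0.082,0,0,0,-0.6,-0.0013,0.0016,-0.085,0,0,0,-0.6,-0.0013,0.0016,-0.085,0,0,0,-0.6]'

```text
clock: 9.4
tcp_pos: [0.5008, 0.1865, 0.1246]
eef_rot: [-3.131, -1.134, 1.783]
contact_force: [-0.2, 1.1, -2.9]
width: 0.056
gripper_force: 20.0
```

>>> move_arm --plan '[0,0,-0.003,0,0,0,-0.6,0,0,-0.006,0,0,0,-0.6,0,0,-0.009,0,0,0,-0.6,0,0,-0.012,0,0,0,-0.6,0,0,-0.015,0,0,0,-0.6,0,0,-0.018,0,0,0,-0.6,0,0,-0.021,0,0,0,-0.6,0,0,-0.023,0,0,0,-0.6,0,0,-0.025,0,0,0,-0.6,0,0,-0.025,0,0,0,-0.6]'

```text
clock: 10.4
tcp_pos: [0.5006, 0.1864, 0.0994]
eef_rot: [-3.13, -1.135, 1.782]
contact_force: [-0.8, -0.8, -2.6]
width: 0.0559
gripper_force: 20.0
```

>>> move_arm --plan '[0,0,-0.001,0,0,0,-0.6,0,0,-0.002,0,0,0,-0.6,0,0,-0.003,0,0,0,-0.6,0,0,-0.0035,0,0,0,-0.6,0,0,-0.004,0,0,0,-0.6,0,0,-0.0045,0,0,0,-0.6,0,0,-0.005,0,0,0,-0.6,0,0,-0.0055,0,0,0,-0.6,0,0,-0.006,0,0,0,-0.6,0,0,-0.006,0,0,0,-0.6]'

```text
clock: 11.4
tcp_pos: [0.5007, 0.1865, 0.0936]
eef_rot: [-3.131, -1.134, 1.783]
contact_force: [-0.0, -0.2, -2.5]
width: 0.0559
gripper_force: 20.0
```

>>> move_arm --plan '[0,0,-0.0004,0,0,0,-0.6,0,0,-0.0008,0,0,0,-0.6,0,0,-0.0012,0,0,0,-0.6,0,0,-0.0016,0,0,0,-0.6,0,0,-0.002,0,0,0,-0.6,0,0,-0.0024,0,0,0,-0.6,0,0,-0.0028,0,0,0,-0.6,0,0,-0.0028,0,0,0,-0.6,0,0,-0.0028,0,0,0,-0.6,0,0,-0.0028,0,0,0,-0.6]'

```text
clock: 12.4
tcp_pos: [0.5007, 0.1867, 0.0914]
eef_rot: [-3.132, -1.135, 1.784]
contact_force: [-1.3, -2.6, 3.9]
width: 0.0556
gripper_force: 20.0
```

>>> move_arm --plan '[0,0,0,0,0,0,-0.2,0,0,0,0,0,0,0.2,0,0,0,0,0,0,1,0,0,0,0,0,0,1,0,0,0,0,0,0,1,0,0,0,0,0,0,1,0,0,0,0,0,0,1,0.002,-0.009,0.004,0,0,0,1,0.005,-0.022,0.011,0,0,0,1,0.01,-0.044,0.021,0,0,0,1]'

```text
clock: 13.4
tcp_pos: [0.5099, 0.1425, 0.1124]
eef_rot: [-3.13, -1.135, 1.784]
contact_force: [-0.0, 1.3, -0.3]
width: 0.0866
gripper_force: 0.0
```

Run:
```python
from rot import *
from feas import *
o=rec();print(o['width'],o['contact_force'].round(2),o['tcp_pos'].round(4))
q=o['joint_pos'];c=np.array([.5,.1895])
# cap grasp: tool down, closing axis; evaluate yaw windows: need +108 deg rotation (plus margin) from yaw y0
for y0 in range(-60,121,20):
    R0=target(y0,90);pos=np.array([*c,.128])
    a,e1=path(q,pos+[0,0,.12],R0,20);b_,e2=path(a[-1],pos,R0,6)
    M=b_[-1];e3=0
    for k in range(1,6):
        x,e=path(M,pos,target(y0+k*24,90),6);M=x[-1];e3=max(e,e3)
    print(y0,round(e1,4),round(e2,4),round(e3,4),a[-1].round(2),b_[-1].round(2),M.round(2))
```

```text
0.08662984332549736 [-0.    1.35 -0.3 ] [0.5099 0.1425 0.1124]
-60 0.001 0.0 0.0 [-1.27  0.38  1.07  1.91 -0.38  1.08 -2.66] [-1.13  0.53  0.92  2.02 -0.56  0.86 -2.51] [-0.74  0.4   0.37  2.   -0.2   0.78 -0.77]
-40 0.0005 0.0 0.0 [-0.59  0.24  0.18  1.88 -0.05  1.03 -2.66] [-0.57  0.38  0.16  1.99 -0.09  0.77 -2.63] [-0.18  0.41 -0.33  1.97  0.18  0.79 -0.78]
-20 0.0002 0.0 0.0 [-0.25  0.25 -0.23  1.86  0.07  1.04 -2.43] [-0.27  0.39 -0.22  1.98  0.12  0.78 -2.47] [ 0.11  0.48 -0.71  1.95  0.41  0.85 -0.64]
0 0.0001 0.0 0.0 [-0.2   0.26 -0.29  1.85  0.08  1.04 -2.09] [-0.22  0.4  -0.27  1.97  0.15  0.79 -2.15] [ 0.15  0.5  -0.77  1.95  0.45  0.87 -0.33]
20 0.0001 0.0 0.0 [-0.15  0.26 -0.35  1.85  0.1   1.05 -1.76] [-0.18  0.41 -0.33  1.97  0.18  0.79 -1.83] [ 0.19  0.52 -0.83  1.95  0.49  0.88 -0.02]
40 0.0001 0.0 0.0 [-0.09  0.27 -0.42  1.85  0.13  1.05 -1.43] [-0.14  0.41 -0.38  1.97  0.21  0.8  -1.51] [ 0.23  0.54 -0.89  1.95  0.53  0.9   0.3 ]
60 0.0001 0.0 0.0 [-0.04  0.28 -0.49  1.84  0.15  1.05 -1.11] [-0.09  0.42 -0.44  1.96  0.25  0.81 -1.19] [ 0.27  0.57 -0.95  1.95  0.58  0.93  0.61]
80 0.0 0.0 0.0 [ 0.02  0.29 -0.56  1.84  0.17  1.06 -0.78] [-0.04  0.43 -0.51  1.96  0.28  0.82 -0.88] [ 0.31  0.6  -1.01  1.94  0.63  0.95  0.91]
100 0.0 0.0 0.0 [ 0.08  0.3  -0.63  1.84  0.2   1.07 -0.46] [ 0.01  0.45 -0.58  1.96  0.33  0.83 -0.57] [ 0.35  0.63 -1.08  1.94  0.68  0.98  1.22]
120 0.0 0.0 0.0 [ 0.14  0.32 -0.72  1.84  0.24  1.07 -0.14] [ 0.06  0.46 -0.65  1.96  0.37  0.84 -0.26] [ 0.38  0.67 -1.14  1.94  0.73  1.02  1.52]
```

>>> move_arm --plan '[0.005,-0.025,0.015,0,0,0,1,0.008,-0.04,0.05,-7,-1.6,0,1,0.008,-0.04,0.09,-15,-3.4,0,1,0.005,-0.03,0.12,-23,-5.2,0,1,0,-0.01,0.14,-31,-7,0,1,-0.005,0.02,0.148,-39,-8.9,0,1,-0.01,0.047,0.148,-47,-10.7,0,1,-0.01,0.047,0.148,-55,-12.5,0,1,-0.01,0.047,0.148,-63.4,-14.4,0,1,-0.01,0.047,0.148,-63.4,-14.4,0,1]'

```text
clock: 14.4
tcp_pos: [0.4983, 0.1957, 0.2617]
eef_rot: [3.139, -0.001, 1.801]
contact_force: [-1.0, 0.4, -0.1]
width: 0.0871
gripper_force: 0.0
```

Run:
```python
from rot import *
o=wsnap('w5.png');print(o['tcp_pos'].round(4),rv(o,102.8,90),np.abs(o['qd']).max())
a=cv2.imread('pics/w5.png');cv2.imwrite('pics/z5.png',cv2.resize(a[0:300,120:520],(800,600),interpolation=cv2.INTER_CUBIC))
```

```text
[0.4983 0.1957 0.2617] [-0.07  0.11 -0.39] 0.11319171783174833
```

View pics/z5.png

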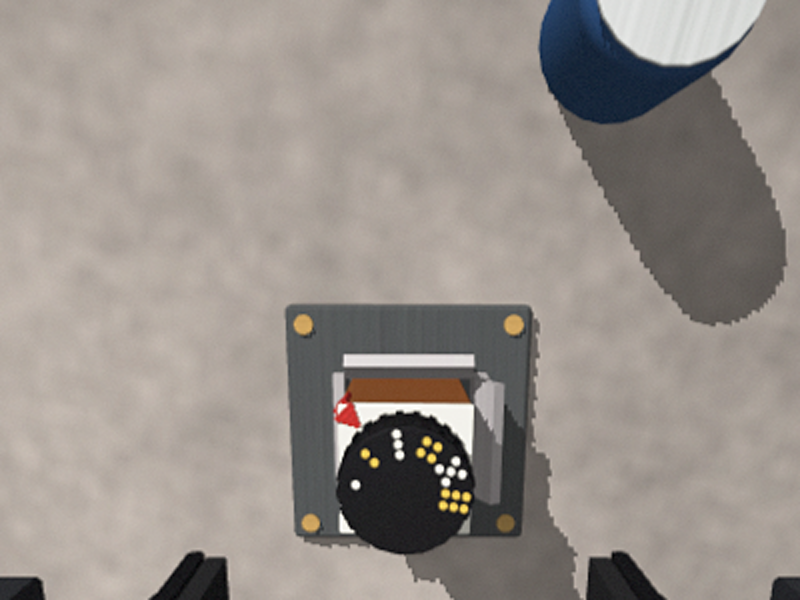

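Shaker stands seated; arrow at (345,410), two-dot mark (370,457) beside it; cap circle centre (405.5,483), radius 69 in the crop.

Run:
```python
from rot import *
from scipy.optimize import least_squares
T=pickle.load(open('pics/w5.png.pkl','rb'))
ob=np.array([120+337/2,120+474/2,412/2,553/2])-.25
def feat(p):
    c=np.array([proj(T,np.array(p)+.026*np.array([np.cos(i),np.sin(i),0])) for i in np.linspace(0,2*np.pi,180)])
    c2=np.array([proj(T,np.array(p)-[0,0,.028]+.026*np.array([np.cos(i),np.sin(i),0])) for i in np.linspace(0,2*np.pi,180)])
    return np.array([c[:,0].min(),c[:,0].max(),c[:,1].min(),c[:,1].max()])
r=least_squares(lambda p:feat(p)-ob,[.5,.19,.136]);print(r.x.round(4),r.fun.round(2))
r=least_squares(lambda p:feat([*p,.136])-ob,[.5,.19]);print(r.x.round(4),r.fun.round(2))
o=get_obs();print(o['tcp_pos'].round(4),rv(o,100,90))
```

```text
[0.4978 0.195  0.1431] [-1.21  1.21  1.23 -1.3 ]
[0.4982 0.1931] [-0.26  0.26  2.06 -2.28]
[0.4993 0.1925 0.2607] [-0.11 -0.01 -2.9 ]
```

Run:
```python
from rot import *
from scipy.optimize import least_squares
o=wsnap('w6.png');print(o['tcp_pos'].round(4),np.abs(o['qd']).max())
T=pickle.load(open('pics/w6.png.pkl','rb'))
g=cv2.cvtColor(cv2.imread('pics/w6.png'),cv2.COLOR_BGR2GRAY)
for th in(35,45):
    m=(g<th).astype(np.uint8);m[285:]=0;m[:190]=0
    n,l,s,c=cv2.connectedComponentsWithStats(m);i=1+s[1:,4].argmax();print(th,s[i],c[i].round(1))
    x,y,w,h,_=s[i];ob=np.array([x,x+w,y,y+h])-.5
    def feat(p):
        c=np.array([proj(T,np.array(p)+.026*np.array([np.cos(i),np.sin(i),0])) for i in np.linspace(0,2*np.pi,180)])
        return np.array([c[:,0].min(),c[:,0].max(),c[:,1].min(),c[:,1].max()])
    r=least_squares(lambda p:feat([*p,.136])-ob,[.5,.19]);print(r.x.round(4),r.fun.round(2))
```

```text
[0.4993 0.1925 0.2607] 0.08774184327276995
35 [ 288  203   69   71 2509] [320.9 241. ]
[0.498  0.1924] [-0.23  0.23  2.02 -2.23]
45 [ 288  203   70   71 3177] [320.2 239.6]
[0.4983 0.1925] [ 0.27 -0.27  2.   -2.24]
```

>>> move_arm --plan '[0,0,-0.02,0,0,0,1,0,0,-0.045,0,0,0,1,0,0,-0.07,0,0,0,1,0,0,-0.09,0,0,0,1,0,0,-0.1,0,0,0,1,0,0,-0.108,0,0,0,1,0,0,-0.112,0,0,0,1,0,0,-0.115,0,0,0,1,0,0,-0.115,0,0,0,1,0,0,-0.115,0,0,0,1]'

```text
clock: 15.5
tcp_pos: [0.501, 0.1898, 0.1455]
eef_rot: [3.141, 0.0, 1.79]
contact_force: [0.1, -0.8, 0.3]
width: 0.0868
gripper_force: 0.0
```

>>> move_arm --plan '[-0.002,0.001,-0.003,0,0,0,1,-0.002,0.001,-0.006,0,0,0,1,-0.002,0.001,-0.01,0,0,0,1,-0.002,0.001,-0.01,0,0,0,0.5,-0.002,0.001,-0.01,0,0,0,0.2,-0.002,0.001,-0.01,0,0,0,-0.2,-0.002,0.001,-0.01,0,0,0,-0.6,-0.002,0.001,-0.01,0,0,0,-0.6,-0.002,0.001,-0.01,0,0,0,-0.6,-0.002,0.001,-0.01,0,0,0,-0.6]' --squeeze 25

```text
clock: 16.5
tcp_pos: [0.4989, 0.1906, 0.135]
eef_rot: [3.142, 0.0, 1.789]
contact_force: [-0.4, -0.6, -0.6]
width: 0.0515
gripper_force: 25.0
```

>>> move_arm --plan '[0,0,0,0,0,4,-0.6,0,0,0,0,0,10,-0.6,0,0,0,0,0,16,-0.6,0,0,0,0,0,22,-0.6,0,0,0,0,0,28,-0.6,0,0,0,0,0,34,-0.6,0,0,0,0,0,40,-0.6,0,0,0,0,0,46,-0.6,0,0,0,0,0,52,-0.6,0,0,0,0,0,58,-0.6]'

```text
clock: 17.5
tcp_pos: [0.4995, 0.1896, 0.1351]
eef_rot: [-3.14, 0.002, 2.805]
contact_force: [1.0, -1.0, 0.7]
width: 0.0513
gripper_force: 25.0
```

>>> move_arm --plan '[0,0,0,0,0,6,-0.6,0,0,0,0,0,12,-0.6,0,0,0,0,0,18,-0.6,0,0,0,0,0,24,-0.6,0,0,0,0,0,30,-0.6,0,0,0,0,0,36,-0.6,0,0,0,0,0,42,-0.6,0,0,0,0,0,48,-0.6,0,0,0,0,0,53,-0.6,0,0,0,0,0,55,-0.6]'

```text
clock: 18.5
tcp_pos: [0.4992, 0.1896, 0.135]
eef_rot: [-3.14, -0.0, -2.521]
contact_force: [0.9, -2.5, 2.4]
width: 0.0514
gripper_force: 25.0
```

>>> move_arm --plan '[0,0,0,0,0,0,-0.6,0,0,0,0,0,0,-0.6,0,0,0,0,0,0,1,0,0,0,0,0,0,1,0,0,0,0,0,0,1,0,0,0,0,0,0,1,0,0,0,0,0,0,1,0,0,0.02,0,0,0,1,0,0,0.06,0,0,0,1,0,0,0.1,0,0,0,1]'

```text
clock: 19.5
tcp_pos: [0.4981, 0.1904, 0.2355]
eef_rot: [3.141, -0.001, -2.521]
contact_force: [0.3, -0.3, 0.7]
width: 0.087
gripper_force: 0.0
```

>>> move_arm --plan '[0,0,0.03,0,0,0,1,0,0,0.03,0,0,0,1,0,0,0.03,0,0,0,1,0,0,0.03,0,0,0,1,0,0,0.03,0,0,0,1,0,0,0.03,0,0,0,1,0,0,0.03,0,0,0,1,0,0,0.03,0,0,0,1,0,0,0.03,0,0,0,1,0,0,0.03,0,0,0,1]'

```text
clock: 20.5
tcp_pos: [0.4987, 0.1905, 0.2649]
eef_rot: [-3.141, 0.0, -2.521]
contact_force: [-0.5, 1.0, -0.3]
width: 0.0872
gripper_force: 0.0
```

Run:
```python
from rot import *
o=wsnap('w7.png');print(o['tcp_pos'].round(4),o['eef_rot'].round(3),o['contact_force'].round(1))
a=cv2.imread('pics/w7.png');s=snap('scene','s7.png')[:,:,::-1]
cv2.imwrite('pics/z7.png',np.hstack([cv2.resize(a[130:290,240:400],(600,600),interpolation=cv2.INTER_CUBIC)]))
```

```text
[0.4987 0.1905 0.2649] [-3.141  0.    -2.521] [-0.5  1.  -0.3]
```

View pics/z7.png

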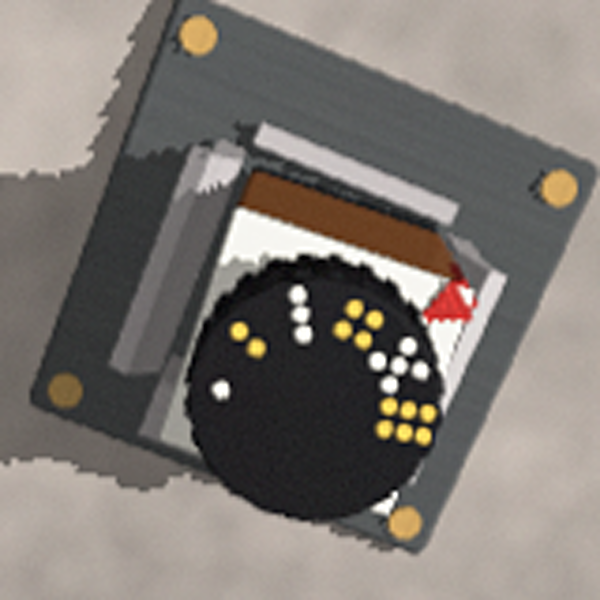

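Run:
```python
from rot import *
def un(T,p,z):
    d=T[:3,:3]@np.array([(p[0]-K[0,2])/K[0,0],-(p[1]-K[1,2])/K[1,1],-1]);o=T[:3,3];return (o+d*(z-o[2])/d[2])[:2]
def ang(f,sc,ox,oy,c,marks,arrow):
    T=pickle.load(open('pics/'+f+'.pkl','rb'));q=lambda p:(ox+p[0]/sc-.4,oy+p[1]/sc-.4)
    C=un(T,q(c),.136);a=lambda v:np.degrees(np.arctan2(v[1],v[0])).round(1)
    print(f,C.round(4),'marks',[a(un(T,q(m),.136)-C) for m in marks],'arrow',a(un(T,q(arrow),.108)-C))
ang('w5.png',2,120,0,(405.5,483),[(357,485),(370,457),(398,444),(430,449),(451,470),(455,502)],(347,412))
ang('w7.png',3.75,240,130,(315,389),[(221,389),(248,340),(301,315),(358,323),(400,365),(405,422)],(450,303))
```

```text
w5.png [0.498  0.1935] marks [np.float64(-164.4), np.float64(155.8), np.float64(113.6), np.float64(68.5), np.float64(29.8), np.float64(-8.6)] arrow 150.7
w7.png [0.4953 0.1878] marks [np.float64(-54.4), np.float64(-91.6), np.float64(-134.1), np.float64(-176.6), np.float64(141.9), np.float64(104.8)] arrow 147.5
```

z7 shows the five-dot mark (400,365) at the red arrow (450,303): 142° against 147.5° once unprojected. All six marks turned about 112°, which is three clicks plus the play in the stand. The shaker stands square in the keeper and the gripper is clear of it.

```bash
python3 -c "
from cell import *
print(hand_in())"
```

```text
the job is handed in; nothing more can be done
None
```

The shaker stands upright and released in the filling stand with its dial at 5 (the last wrist picture shows the five-dot mark at the red arrow), no other item was touched, and the job was handed in at about 20.6 s; no verdict came back.

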